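# Reverse the tube queue into the acrylic rack

### The job

Move the four capped sample tubes from the coloured seats on the aluminium rail into the four pockets of the clear rack, one per pocket, in reverse order: seen from the robot, the tube now at the left end of the row must end in the pocket at the right end, and so on, until the tube now at the right end stands next to the rack's red end. Keep the tubes upright, set each one down on its pocket floor rather than dropping it, let go of them all, and leave the mixer, the weighing boat and the brass weight alone.

Things in the scene. Friction and masses are not known exactly. Their poses are not given: they have to be found in the camera images.
- dock: aluminium rail, 66 x 250 x 10 mm high, fixed to the shelf, on which the four coloured ring seats stand in a straight row along its y axis. Origin: centre of its underside; its y axis runs along the row, roughly to the robot's left; z up. It may lie nearer to the robot than the clear rack or beyond it.
- rack: clear acrylic rack, 64 x 244 mm, fixed, white pocket floors, red block at its +y end. Origin: centre of its underside; y runs along the row, roughly to the robot's left; z up. Four open pockets, 56 mm square inside, centred at x = 0 and y = +90, +30, -30, -90 mm; floor 6 mm and wall tops (walls 4 mm thick) 26 mm above the origin. It may lie before or beyond the dock.
- tube_yellow_mid (a point): loose round sample tube with a yellow screw cap, 30 mm diameter (cap and body alike), 80 mm tall, flat foot, about 45 g. This point is its centre, on the axis, 40 mm above its foot; z along the tube towards the cap. It starts upright in the yellow ring seat, its foot 16 mm above the shelf. It may be gripped on any side, best 10 to 15 mm above this point.
- tube_red_mid (a point): loose round sample tube with a red screw cap, 30 mm diameter (cap and body alike), 80 mm tall, flat foot, about 45 g. This point is its centre, on the axis, 40 mm above its foot; z along the tube towards the cap. It starts upright in the red ring seat, its foot 16 mm above the shelf. It may be gripped on any side, best 10 to 15 mm above this point.
- tube_blue_mid (a point): loose round sample tube with a blue screw cap, 30 mm diameter (cap and body alike), 80 mm tall, flat foot, about 45 g. This point is its centre, on the axis, 40 mm above its foot; z along the tube towards the cap. It starts upright in the blue ring seat, its foot 16 mm above the shelf. It may be gripped on any side, best 10 to 15 mm above this point.
- tube_green_mid (a point): loose round sample tube with a green screw cap, 30 mm diameter (cap and body alike), 80 mm tall, flat foot, about 45 g. This point is its centre, on the axis, 40 mm above its foot; z along the tube towards the cap. It starts upright in the green ring seat, its foot 16 mm above the shelf. It may be gripped on any side, best 10 to 15 mm above this point.
- seat_yellow: yellow plastic ring seat fixed on the dock, 52 mm outside and 40 mm inside diameter, 16 mm high, inner floor 6 mm up; holds the yellow-capped tube at the start. Origin: centre of its underside, 10 mm above the shelf. Which seat is where in the row changes from start to start; neighbouring seats are 60 mm apart.
- seat_red: red plastic ring seat fixed on the dock, 52 mm outside and 40 mm inside diameter, 16 mm high, inner floor 6 mm up; holds the red-capped tube at the start. Origin: centre of its underside, 10 mm above the shelf. Which seat is where in the row changes from start to start; neighbouring seats are 60 mm apart.
- seat_blue: blue plastic ring seat fixed on the dock, 52 mm outside and 40 mm inside diameter, 16 mm high, inner floor 6 mm up; holds the blue-capped tube at the start. Origin: centre of its underside, 10 mm above the shelf. Which seat is where in the row changes from start to start; neighbouring seats are 60 mm apart.
- seat_green: green plastic ring seat fixed on the dock, 52 mm outside and 40 mm inside diameter, 16 mm high, inner floor 6 mm up; holds the green-capped tube at the start. Origin: centre of its underside, 10 mm above the shelf. Which seat is where in the row changes from start to start; neighbouring seats are 60 mm apart.
- boat: bystander: loose glass weighing boat, shallow rectangular dish 85 x 62 x 16 mm. Origin: centre of its underside.
- weight: bystander: small loose brass weight, 26 mm diameter, 43 mm tall. Origin: centre of its underside.
- mixer: bystander: chrome vortex mixer with a black speed knob, about 160 x 130 mm, 146 mm tall, fixed. Origin: centre of its underside.

How it is judged (in metres and radians):
At the end, for the whole second after the job is handed in: each tube stands upright (within 0.1 rad) on the floor of its own rack pocket (centre within 16 mm along and across the row and 5 mm in height), the tubes' left-to-right order being the reverse of that of their coloured seats on the dock, all released and at rest (((y of seat_yellow in the frame of dock between 0.07 and 0.11 m and y of tube_yellow_mid in the frame of rack between -0.106 and -0.074 m) or (y of seat_yellow in the frame of dock between 0.01 and 0.05 m and y of tube_yellow_mid in the frame of rack between -0.046 and -0.014 m) or (y of seat_yellow in the frame of dock between -0.05 and -0.01 m and y of tube_yellow_mid in the frame of rack between 0.014 and 0.046 m) or (y of seat_yellow in the frame of dock between -0.11 and -0.07 m and y of tube_yellow_mid in the frame of rack between 0.074 and 0.106 m)) and x of tube_yellow_mid in the frame of rack between -0.016 and 0.016 m and z of tube_yellow_mid in the frame of rack between 0.041 and 0.051 m and angle between each of tube_yellow_mid, tube_red_mid, tube_blue_mid, tube_green_mid's own z axis and vertical below 0.1 rad and linear speed of each of tube_yellow, tube_red, tube_blue, tube_green below 0.02 m/s and angular speed of each of tube_yellow, tube_red, tube_blue, tube_green below 0.2 rad/s and contact force between each of tube_yellow, tube_red, tube_blue, tube_green and the fingers below 0.05 N and ((y of seat_red in the frame of dock between 0.07 and 0.11 m and y of tube_red_mid in the frame of rack between -0.106 and -0.074 m) or (y of seat_red in the frame of dock between 0.01 and 0.05 m and y of tube_red_mid in the frame of rack between -0.046 and -0.014 m) or (y of seat_red in the frame of dock between -0.05 and -0.01 m and y of tube_red_mid in the frame of rack between 0.014 and 0.046 m) or (y of seat_red in the frame of dock between -0.11 and -0.07 m and y of tube_red_mid in the frame of rack between 0.074 and 0.106 m)) and x of tube_red_mid in the frame of rack between -0.016 and 0.016 m and z of tube_red_mid in the frame of rack between 0.041 and 0.051 m and ((y of seat_blue in the frame of dock between 0.07 and 0.11 m and y of tube_blue_mid in the frame of rack between -0.106 and -0.074 m) or (y of seat_blue in the frame of dock between 0.01 and 0.05 m and y of tube_blue_mid in the frame of rack between -0.046 and -0.014 m) or (y of seat_blue in the frame of dock between -0.05 and -0.01 m and y of tube_blue_mid in the frame of rack between 0.014 and 0.046 m) or (y of seat_blue in the frame of dock between -0.11 and -0.07 m and y of tube_blue_mid in the frame of rack between 0.074 and 0.106 m)) and x of tube_blue_mid in the frame of rack between -0.016 and 0.016 m and z of tube_blue_mid in the frame of rack between 0.041 and 0.051 m and ((y of seat_green in the frame of dock between 0.07 and 0.11 m and y of tube_green_mid in the frame of rack between -0.106 and -0.074 m) or (y of seat_green in the frame of dock between 0.01 and 0.05 m and y of tube_green_mid in the frame of rack between -0.046 and -0.014 m) or (y of seat_green in the frame of dock between -0.05 and -0.01 m and y of tube_green_mid in the frame of rack between 0.014 and 0.046 m) or (y of seat_green in the frame of dock between -0.11 and -0.07 m and y of tube_green_mid in the frame of rack between 0.074 and 0.106 m)) and x of tube_green_mid in the frame of rack between -0.016 and 0.016 m and z of tube_green_mid in the frame of rack between 0.041 and 0.051 m); the robot touches nothing.
It fails at once if a tube is tipped over (more than about 35 degrees) (angle between any of tube_yellow_mid, tube_red_mid, tube_blue_mid, tube_green_mid's own z axis and vertical above 0.6 rad).
It fails at once if a tube is dropped (falls free from more than about 30 mm) ((contact force between tube_yellow and the fingers below 0.01 N and linear speed of tube_yellow above 0.75 m/s) or (contact force between tube_red and the fingers below 0.01 N and linear speed of tube_red above 0.75 m/s) or (contact force between tube_blue and the fingers below 0.01 N and linear speed of tube_blue above 0.75 m/s) or (contact force between tube_green and the fingers below 0.01 N and linear speed of tube_green above 0.75 m/s)).
It fails at once if the boat is pushed more than 20 mm from its place (distance of boat from where it was at the start of the episode above 0.02 m).
It fails at once if the weight is pushed more than 20 mm from its place (distance of weight from where it was at the start of the episode above 0.02 m).
It fails at once if the mixer is struck hard (contact force between mixer and the arm above 10 N or contact force between mixer and the fingers above 10 N).
It also fails if it takes over 88 s, if anything falls off the work surface, if the arm or the gripper's body presses on something with over 40 N, if the wrist force passes 120 N, or if a joint passes its speed limit or range.

### The arm

A 6-joint arm with a two-finger parallel gripper is mounted at the origin on the work surface. World frame = base frame: x ahead of the robot, y to its left, z up, the work surface at z = 0. Lengths are in mm, angles in degrees, forces in N, time in s.
With the tool pointing down it reaches from about 375 to 825 mm from the base axis. Payload 5.5 kg.
Tool frame: the origin (TCP) lies at the very end of the fingers, on their centre line; the grasp point (between the pads) lies 19 mm behind it; z points along the fingers, y is the line along which they close (so a half turn about z gives the same grasp; the last joint's range is limited). The gripper opens to 85 mm and grips with 20 to 120 N. Pads are 22 mm wide; open, the fingers measure 114 mm over their backs; the gripper's body (76 mm by 85 mm) begins 54 mm behind the grasp point. The pads swing forward as they close: fully open they stand 13 mm farther back than shut.
Start: joints at [69.099, 17.962, -2.699, 69.339, 0, 90], TCP at [214.054, 560.514, 198.399] pointing down, gripper open.
Joint ranges: [-152.73, 152.73], [-39.44, 99.34], [-58.76, 71.6], [-118.89, 123.64], [-81.53, 83.1], [-180, 180]. Speed limits (degrees/s): [136.94, 136.94, 172.46, 180, 180, 180].

### API

Orientations are given as [roll, pitch, yaw] about the fixed x, y, z axes, in that order (R = Rz(yaw) Ry(pitch) Rx(roll)).
In Python, from station import bot gives the robot as it stands.
- The arm moves only by the tool step_arm, never from a script. Its argument "increments" is a list that holds one entry, the list of rows, each a list of 7 numbers: the shift along the world's x, y, z in mm, then the turn, a rotation vector about the world's x, y, z in degrees, then the opening, from 0 (shut) to 1 (fully open). A call has 1 to 20 rows; each row is the pose to reach, as a shift and turn from the pose commanded when the call began; what a row does not reach only later rows make up. A row lasts 1/10 s, in which the tool goes at most 50 mm and 8.59 degrees, less where a joint would pass 70% of its speed; a pose out of reach is approached as far as the arm can. A call with a gripper value outside its range is refused whole. The fingers move at their own pace and stop on an object; "newtons" is the grip in N (left out, the last holds). Time passes only in rows, so rows that repeat a pose let the fingers close. It gives the time, the measured TCP pose, the force, the opening and the grip force at its end, in the units of the state.
- bot.read_state(): the state, without advancing time (a new reading comes with each control period).
- bot.get_image(name): name is "scene" or "top" or "wrist"; returns a dict with "img" (420x560x3 uint8, red, green, blue), "intrinsics" (3x3 intrinsics, pixels), "R" (3x3) and "t" (3): a world point X has camera coordinates R X + t; the wrist camera has in their place "hand_eye" (4x4, takes a point from camera to tool coordinates, whose origin is the TCP and whose axes are the flange's). Camera axes: x right, y down, z forward; pixel columns grow to the right and rows downward; lengths in mm; the calibration is good to about 2 mm. A picture is of the moment at which its call begins: read the wrist's pose just before it. There is no depth.
- bot.finish_job(): hands the job in; it is judged then, once.
Trained networks look in a picture, given as the dict that the camera call returned (one of the last four; its "shot" number tells which), for a name from the list of things; names that differ only in an ending like _2 or _b are one class to them, and where a whole thing is asked for, a point or a joint stands for the part that bears it (a point fixed in the world has none). Each returns a list of dicts, best first, with "p" (0 to 1); they miss things now and then, are a little off and sometimes report something else, mostly with a low value. They report only what shows in the picture. A call takes as long as a camera call.
- bot.spot_in(query, picture): "xyz" ([x, y, z] in mm, in the coordinates of the camera as it stood for that picture, good to about 4 mm: the middle of the surface that is visible of it).
- bot.mark_of(query, picture): "xyz" ([x, y, z] in mm, in the coordinates of the camera as it stood for that picture, good to about 4 mm: a listed point, or the origin of a listed thing).
The state is a dict: "time": time; "joints": joint angles; "joint_velocities": joint speeds; "effort": joint torques, N m; "eef_pos": TCP position; "eef_rot": TCP orientation; "force": force on the tool from outside, world axes, zero at the start; "ft_torque": the same for the moment, N m; "opening": finger opening in mm; "finger_force": force on a finger pad.
Only numpy, scipy, OpenCV 4.12 (cv2) and the standard library are available. Lean on these libraries where they do the work, as an engineer would, in place of code of your own. Each camera call takes 0.05 s, during which the arm holds its last target. There are 200 camera calls.

## Working session

There is one attempt and no reset: what is moved stays moved. The work goes in short steps, Python scripts to look and compute and a tool call to move; the robot and the scene stay as the last step left them, time stands still between calls to the robot, and variables do not carry over. Pictures are saved under pics/ and viewed, at most 14 in all, crops included, and the job is handed in when it is done.

Besides the shell and the picture viewer there is one more tool, called after "Call:" as name([rows], argument=value, ...), one row to a line, values as JSON. step_arm: Moves the arm, as the interface text tells. Its arguments: {"type":"object","properties":{"increments":{"type":"array"},"newtons":{"type":"number"}},"required":["increments"]}

```bash
mkdir -p pics
cat > h.py <<'E'
import numpy as np, cv2
from station import bot
from scipy.spatial.transform import Rotation as Ro
N=['tube_yellow_mid','tube_red_mid','tube_blue_mid','tube_green_mid','seat_yellow','seat_red','seat_blue','seat_green','dock','rack','boat','weight','mixer']
def w(p,x): return np.array(p['R']).T@(np.array(x)-np.array(p['t']))
def look(cam,names=N):
    p=bot.get_image(cam)
    for n in names:
        r=bot.mark_of(n,p)
        print(cam,n,[(np.round(w(p,d['xyz'])).tolist(),round(d['p'],2)) for d in r[:2]])
    return p
E
python3 - <<'E'
from h import *
for c in('scene','top'):
    p=look(c); cv2.imwrite(f'pics/{c}0.png',p['img'][:,:,::-1])
s=bot.read_state(); print(s['time'],s['eef_pos'],s['eef_rot'],s['opening'])
E
```

```text
scene tube_yellow_mid [([639.0, -74.0, 54.0], 0.88)]
scene tube_red_mid [([644.0, -130.0, 56.0], 0.7)]
scene tube_blue_mid [([636.0, 46.0, 56.0], 0.69)]
scene tube_green_mid [([640.0, -14.0, 56.0], 0.63)]
scene seat_yellow [([643.0, -68.0, 16.0], 0.49)]
scene seat_red [([646.0, -132.0, 7.0], 0.54)]
scene seat_blue [([638.0, 51.0, 11.0], 0.43)]
scene seat_green [([639.0, -14.0, 10.0], 0.62)]
scene dock [([644.0, -40.0, -5.0], 0.92), ([639.0, -15.0, 10.0], 0.66)]
scene rack [([467.0, -84.0, -1.0], 0.7)]
scene boat [([575.0, -349.0, -0.0], 0.78)]
scene weight [([427.0, -374.0, 2.0], 0.63)]
scene mixer [([481.0, 430.0, 3.0], 0.71)]
top tube_yellow_mid [([643.0, -71.0, 53.0], 0.78)]
top tube_red_mid [([649.0, -130.0, 58.0], 0.59), ([480.0, 427.0, 4.0], 0.28)]
top tube_blue_mid [([635.0, 48.0, 53.0], 0.69), ([637.0, 48.0, 14.0], 0.68)]
top tube_green_mid [([644.0, -12.0, 52.0], 0.7)]
top seat_yellow [([641.0, -71.0, 9.0], 0.74)]
top seat_red [([641.0, -133.0, 9.0], 0.75)]
top seat_blue [([647.0, -130.0, 58.0], 0.74), ([638.0, 49.0, 10.0], 0.54)]
top seat_green [([641.0, -12.0, 52.0], 0.58), ([638.0, -15.0, 10.0], 0.52)]
top dock [([642.0, -41.0, 0.0], 0.73)]
top rack [([465.0, -79.0, 3.0], 0.7)]
top boat [([574.0, -349.0, -0.0], 0.92)]
top weight [([424.0, -369.0, 0.0], 0.71), ([637.0, 47.0, 8.0], 0.64)]
top mixer [([484.0, 428.0, 6.0], 0.73)]
1.4 [214.05527476 560.50421206 198.42735493] [1.79999419e+02 3.72181509e-04 1.59098253e+02] 85.34683524980731
```

View both.

View pics/scene0.png

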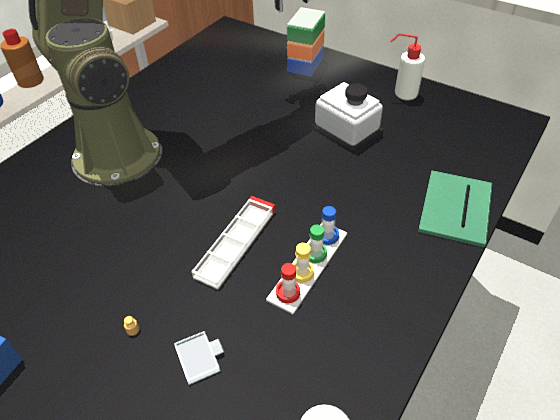

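View pics/top0.png

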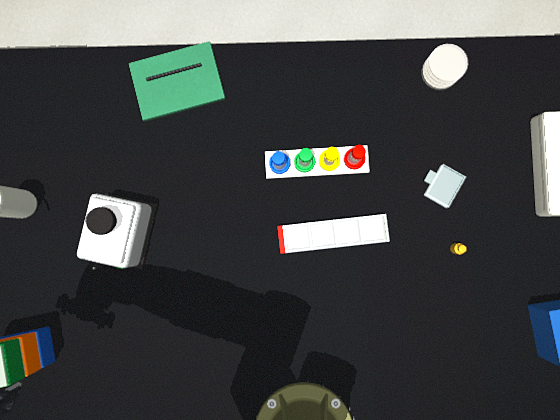

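Both pictures show the dock beyond the rack. From left to right the tubes are blue, green, yellow and red, at about (280,160), (305,160), (330,158) and (355,157) in the top view. The rack lies around (333,234) with its red end on the left, turned about +6°. Next I'll measure the rack and caps more precisely.

Run:
```python
from h import *
p=bot.get_image('top'); im=p['img']; K=np.array(p['intrinsics']);R=np.array(p['R']);t=np.array(p['t'])
def back(uv,z):
    d=R.T@np.linalg.inv(K)@np.array([uv[0],uv[1],1.]); c=-R.T@t
    return c+d*(z-c[2])/d[2]
print('cam',-R.T@t)
m=np.zeros(im.shape[:2],np.uint8)
sub=(im.max(2)>110).astype(np.uint8)
for n,(x0,x1,y0,y1),z in(('rack',(260,405,200,270),26),('dock',(250,385,140,190),10)):
    m[:]=0; m[y0:y1,x0:x1]=sub[y0:y1,x0:x1]*255
    c=max(cv2.findContours(m,0,2)[0],key=cv2.contourArea)
    b=cv2.boxPoints(cv2.minAreaRect(c)); print(n,[np.round(back(q,z)[:2],1).tolist() for q in b],np.round(back(b.mean(0),z),1))
hsv=cv2.cvtColor(im,cv2.COLOR_RGB2HSV)
for n,h in(('blue',112),('green',65),('yellow',28),('red',0)):
    dh=np.abs((hsv[...,0].astype(int)-h+90)%180-90)
    k=((dh<12)&(hsv[...,1]>120)&(hsv[...,2]>60)).astype(np.uint8); k[:140]=0;k[185:]=0;k[:,:260]=0;k[:,375:]=0
    x,y,ww,hh=cv2.boundingRect(k); print(n,(x,y,ww,hh),np.round(back((x+ww/2-.5,y+hh/2-.5),50)))
s=im[140:270,240:410,::-1]; cv2.imwrite('pics/crop.png',cv2.resize(s,None,fx=4.5,fy=4.5,interpolation=2))
```

```text
cam [460.22824639  25.02308107 974.46735357]
rack [[485.2, 56.1], [510.8, -202.5], [444.3, -207.9], [418.6, 49.4]] [464.7 -76.5  26. ]
dock [[667.6, 85.1], [681.2, -166.3], [610.6, -169.3], [596.7, 80.8]] [639.  -42.7  10. ]
blue (270, 151, 20, 23) [632.  46.  50.]
green (294, 148, 21, 24) [637. -11.  50.]
yellow (319, 146, 21, 25) [639. -69.  50.]
red (344, 144, 22, 25) [ 643. -128.   50.]
```

View pics/crop.png

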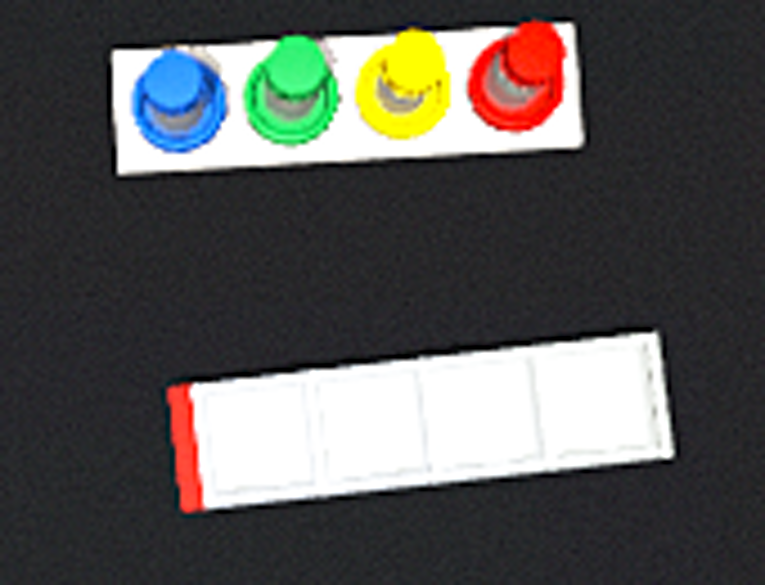

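Call:
step_arm([
  [[422,-512,0,0,0,-65,1],[422,-512,0,0,0,-65,1],[422,-512,0,0,0,-65,1],[422,-512,0,0,0,-65,1],[422,-512,0,0,0,-65,1],[422,-512,0,0,0,-65,1],[422,-512,0,0,0,-65,1],[422,-512,0,0,0,-65,1],[422,-512,0,0,0,-65,1],[422,-512,0,0,0,-65,1],[422,-512,0,0,0,-65,1],[422,-512,0,0,0,-65,1],[422,-512,0,0,0,-65,1],[422,-512,0,0,0,-65,1],[422,-512,0,0,0,-65,1],[422,-512,0,0,0,-65,1],[422,-512,0,0,0,-65,1]],
], newtons=40)

```text
time: 3.15
eef_pos: [635.2, 49.9, 198.6]
eef_rot: [-180.0, -0.0, 94.2]
force: [-0.5, 0.3, 0.3]
opening: 85.4
finger_force: 0.0
```

```bash
cat >> h.py <<'E'
def wlook(names,fn=None):
    s=bot.read_state(); p=bot.get_image('wrist'); H=np.array(p['hand_eye'])
    Rt=Ro.from_euler('xyz',s['eef_rot'],degrees=True).as_matrix()
    print(s['time'],np.round(s['eef_pos'],1),np.round(s['eef_rot'],1),round(s['opening'],1),round(s['finger_force'],1) if np.isscalar(s['finger_force']) else s['finger_force'])
    for n in names:
        r=bot.mark_of(n,p)
        print(n,[(np.round(Rt@(H[:3,:3]@np.array(d['xyz'])+H[:3,3])+s['eef_pos'],1).tolist(),round(d['p'],2)) for d in r[:2]])
    if fn: cv2.imwrite(fn,p['img'][:,:,::-1])
E
python3 - <<'E'
from h import *
wlook(['tube_blue_mid','tube_green_mid','seat_blue','rack'],'pics/w1.png')
E
```

```text
3.15 [635.2  49.9 198.6] [-180.    -0.    94.2] 85.4 0.0
tube_blue_mid [([638.9, 47.2, 55.3], 0.69)]
tube_green_mid [([643.1, -14.4, 57.6], 0.96)]
seat_blue [([639.0, 37.0, 10.7], 0.66)]
rack [([468.3, -77.0, 0.2], 0.77), ([645.4, -11.4, 55.2], 0.42)]
```

View pics/w1.png

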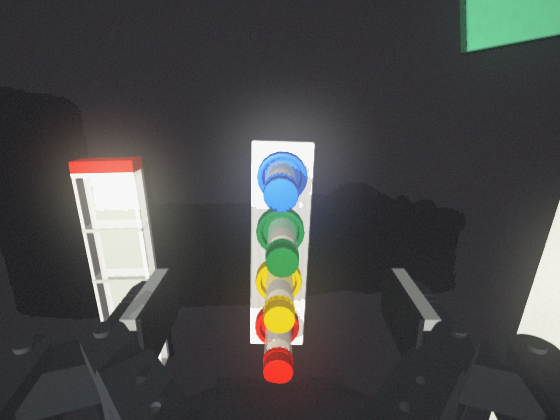

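The wrist view shows blue at the top of the row, around (282,190), centred between the fingers, with clear space either side of it. I'll go down and grip.

Call:
step_arm([
  [[1,0,-40,0,0,0,1],[1,0,-80,0,0,0,1],[1,0,-115,0,0,0,1],[1,0,-138,0,0,0,1],[1,0,-149,0,0,0,1],[1,0,-149,0,0,0,1],[1,0,-149,0,0,0,0],[1,0,-149,0,0,0,0],[1,0,-149,0,0,0,0],[1,0,-149,0,0,0,0],[1,0,-149,0,0,0,0],[1,0,-149,0,0,0,0],[1,0,-149,0,0,0,0],[1,0,-149,0,0,0,0]],
], newtons=40)

```text
time: 4.8
eef_pos: [637.9, 48.5, 50.7]
eef_rot: [179.9, 0.0, 94.1]
force: [-1.7, 0.2, 5.6]
opening: 28.1
finger_force: 39.3
```

Call:
step_arm([
  [[0,0,20,0,0,0,0],[0,0,55,0,0,0,0],[0,0,90,0,0,0,0],[-10,-14,101,0,0,0,0],[-32,-43,101,0,0,0,0],[-58,-78,101,0,0,0,0],[-84,-113,101,0,0,0,0],[-110,-148,101,0,0,0,0],[-136,-184,101,0,0,0,0],[-154,-208,101,0,0,0,0],[-162,-219,101,0,0,0,0],[-162,-219,101,0,0,0,0],[-162,-219,101,0,0,0,0]],
])

```text
time: 6.1
eef_pos: [475.3, -170.2, 150.2]
eef_rot: [180.0, -0.0, 94.1]
force: [0.0, -0.3, -0.4]
opening: 28.1
finger_force: 39.6
```

Run:
```python
from h import *
wlook(['tube_blue_mid','rack'],'pics/w2.png')
p=look('top',['tube_blue_mid','rack']);look('scene',['tube_blue_mid','rack'])
cv2.imwrite('pics/t2.png',p['img'][:,:,::-1])
```

```text
6.1 [ 475.3 -170.2  150.2] [180.   -0.   94.1] 28.1 39.6
tube_blue_mid [([472.9, -169.5, 152.4], 0.86)]
rack [([465.1, -77.7, -2.6], 0.78), ([638.9, -16.3, 8.0], 0.15)]
top tube_blue_mid [([477.0, -170.0, 151.0], 0.5)]
top rack [([463.0, -77.0, -0.0], 0.63)]
scene tube_blue_mid [([476.0, -169.0, 155.0], 0.84)]
scene rack [([468.0, -83.0, 1.0], 0.68)]
```

View pics/w2.png

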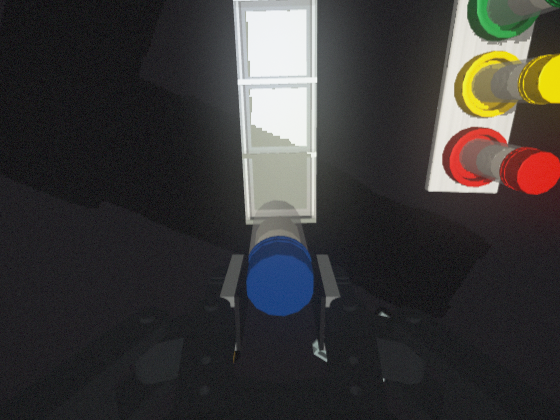

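The wrist view shows blue held upright. The rack's end wall is at about (281,219) and its dividers are at about (280,154) and (278,80). I'll back-project those points.

Run:
```python
from h import *
s=bot.read_state(); p=bot.get_image('wrist'); H=np.array(p['hand_eye']);K=np.array(p['intrinsics'])
Rt=Ro.from_euler('xyz',s['eef_rot'],degrees=True).as_matrix()
c=Rt@H[:3,3]+s['eef_pos']
for uv in [(281,219),(280,154),(278,80),(276,1),(238,80),(316,80),(246,219),(316,219)]:
    d=Rt@H[:3,:3]@np.linalg.inv(K)@np.array([*uv,1.]); print(uv,np.round(c+d*(26-c[2])/d[2],1))
```

```text
(281, 219) [ 479.1 -199.9   26. ]
(280, 154) [ 473.9 -141.3   26. ]
(278, 80) [468.  -82.1  26. ]
(276, 1) [462.5 -26.1  26. ]
(238, 80) [435.9 -84.4  26. ]
(316, 80) [498.4 -79.9  26. ]
(246, 219) [ 447.5 -202.2   26. ]
(316, 219) [ 510.6 -197.7   26. ]
```

Call:
step_arm([
  [[0,-1,-30,0,0,0,0],[0,-1,-65,0,0,0,0],[0,-1,-92,0,0,0,0],[0,-1,-104,0,0,0,0],[0,-1,-107,0,0,0,0],[0,-1,-109,0,0,0,0],[0,-1,-109,0,0,0,0],[0,-1,-109,0,0,0,0]],
])

```text
time: 7.4
eef_pos: [476.1, -171.9, 42.6]
eef_rot: [179.9, 0.0, 94.1]
force: [-1.0, 1.0, -0.4]
opening: 28.3
finger_force: 39.6
```

Call:
step_arm([
  [[0,0,-1,0,0,0,0],[0,0,-2,0,0,0,0],[0,0,-2,0,0,0,0],[0,0,-2,0,0,0,0]],
])

```text
time: 7.8
eef_pos: [475.9, -172.0, 40.6]
eef_rot: [179.9, 0.1, 94.1]
force: [-1.4, -0.0, 6.8]
opening: 27.9
finger_force: 40.4
```

Contact with the floor. Next: release, lift and move to green.

Call:
step_arm([
  [[0,0,0,0,0,0,1],[0,0,0,0,0,0,1],[0,0,0,0,0,0,1],[0,0,0,0,0,0,1],[0,0,0,0,0,0,1],[0,0,30,0,0,0,1],[0,0,75,0,0,0,1],[0,0,115,0,0,0,1],[20,19,115,0,0,0,1],[52,50,115,0,0,0,1],[84,81,115,0,0,0,1],[116,112,115,0,0,0,1],[148,143,115,0,0,0,1],[165,159,115,0,0,0,1],[165,159,115,0,0,0,1],[165,159,115,0,0,0,1]],
])

```text
time: 9.4
eef_pos: [639.6, -12.3, 153.7]
eef_rot: [-179.9, 0.0, 94.2]
force: [-0.9, -0.3, -0.2]
opening: 85.4
finger_force: 0.0
```

Run:
```python
from h import *
wlook(['tube_green_mid','tube_blue_mid'])
look('top',['tube_green_mid','tube_blue_mid']);look('scene',['tube_blue_mid','tube_green_mid'])
```

```text
9.4 [639.6 -12.3 153.7] [-179.9    0.    94.2] 85.4 0.0
tube_green_mid [([642.9, -13.5, 56.9], 0.94)]
tube_blue_mid [([649.6, -135.2, 9.6], 0.51)]
top tube_green_mid []
top tube_blue_mid []
scene tube_blue_mid [([470.0, -83.0, 2.0], 0.24)]
scene tube_green_mid [([644.0, -13.0, 55.0], 0.63)]
```

Call:
step_arm([
  [[1,0,-35,0,0,0,1],[1,0,-75,0,0,0,1],[1,0,-97,0,0,0,1],[1,0,-105,0,0,0,1],[1,0,-105,0,0,0,1],[1,0,-105,0,0,0,0],[1,0,-105,0,0,0,0],[1,0,-105,0,0,0,0],[1,0,-105,0,0,0,0],[1,0,-105,0,0,0,0],[1,0,-105,0,0,0,0],[1,0,-105,0,0,0,0],[1,0,-105,0,0,0,0]],
])

```text
time: 11.15
eef_pos: [641.9, -12.5, 50.7]
eef_rot: [179.9, 0.0, 94.1]
force: [-0.7, -0.1, 6.3]
opening: 28.5
finger_force: 39.2
```

Run:
```python
from h import *
for c in('top','scene'):
  p=look(c,['tube_blue_mid']); cv2.imwrite(f'pics/{c}3.png',p['img'][:,:,::-1])
```

```text
top tube_blue_mid []
scene tube_blue_mid [([474.0, -174.0, 48.0], 0.67), ([642.0, -14.0, 56.0], 0.65)]
```

View pics/scene3.png

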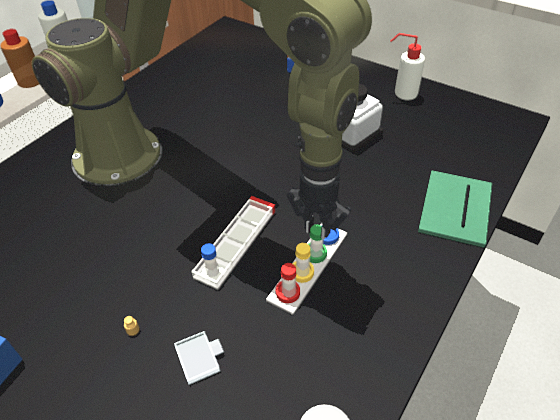

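The scene view shows blue upright in the rack's right-end pocket, around (209,262), and green between the fingers. Now I'll carry green over and set it down.

Call:
step_arm([
  [[0,0,20,0,0,0,0],[0,0,60,0,0,0,0],[0,0,97,0,0,0,0],[-18,-10,101,0,0,0,0],[-48,-28,101,0,0,0,0],[-82,-47,101,0,0,0,0],[-116,-67,101,0,0,0,0],[-148,-85,101,0,0,0,0],[-168,-97,101,0,0,0,0],[-172,-99,101,0,0,0,0],[-172,-99,101,0,0,0,0],[-172,-99,70,0,0,0,0],[-172,-99,35,0,0,0,0],[-172,-99,10,0,0,0,0],[-172,-99,-3,0,0,0,0],[-172,-99,-7,0,0,0,0],[-172,-99,-9,0,0,0,0],[-172,-99,-10,0,0,0,0],[-172,-99,-10,0,0,0,0],[-172,-99,-10,0,0,0,0]],
])

```text
time: 13.35
eef_pos: [469.6, -111.1, 40.7]
eef_rot: [-180.0, 0.0, 94.1]
force: [-5.2, 0.9, 10.1]
opening: 28.0
finger_force: 40.6
```

Call:
step_arm([
  [[0,0,0,0,0,0,1],[0,0,0,0,0,0,1],[0,0,0,0,0,0,1],[0,0,0,0,0,0,1],[0,0,0,0,0,0,1],[0,0,30,0,0,0,1],[0,0,75,0,0,0,1],[0,0,115,0,0,0,1],[20,5,115,0,0,0,1],[55,13,115,0,0,0,1],[90,21,115,0,0,0,1],[125,29,115,0,0,0,1],[157,37,115,0,0,0,1],[173,40,115,0,0,0,1],[173,40,115,0,0,0,1],[173,40,115,0,0,0,1]],
])

```text
time: 14.95
eef_pos: [641.5, -71.5, 153.8]
eef_rot: [-179.9, -0.0, 94.1]
force: [-0.0, -0.2, -0.3]
opening: 85.5
finger_force: 0.0
```

Run:
```python
from h import *
wlook(['tube_yellow_mid'])
look('scene',['tube_blue_mid','tube_green_mid','tube_yellow_mid'])
```

```text
14.95 [641.5 -71.5 153.8] [-179.9   -0.    94.1] 85.5 0.0
tube_yellow_mid [([644.1, -73.3, 52.1], 0.64)]
scene tube_blue_mid [([474.0, -173.0, 44.0], 0.91)]
scene tube_green_mid [([472.0, -112.0, 43.0], 0.85), ([642.0, -40.0, -4.0], 0.21)]
scene tube_yellow_mid [([642.0, -70.0, 56.0], 0.84)]
```

Call:
step_arm([
  [[1,0,-35,0,0,0,1],[1,0,-75,0,0,0,1],[1,0,-97,0,0,0,1],[1,0,-105,0,0,0,1],[1,0,-105,0,0,0,1],[1,0,-105,0,0,0,0],[1,0,-105,0,0,0,0],[1,0,-105,0,0,0,0],[1,0,-105,0,0,0,0],[1,0,-105,0,0,0,0],[1,0,-105,0,0,0,0],[1,0,-105,0,0,0,0],[1,0,-105,0,0,0,0]],
])

```text
time: 16.55
eef_pos: [643.9, -71.6, 50.6]
eef_rot: [179.9, 0.0, 94.1]
force: [-1.5, -0.7, 5.6]
opening: 28.1
finger_force: 39.3
```

Call:
step_arm([
  [[0,0,20,0,0,0,0],[0,0,60,0,0,0,0],[0,0,97,0,0,0,0],[-18,2,101,0,0,0,0],[-50,6,101,0,0,0,0],[-85,10,101,0,0,0,0],[-120,13,101,0,0,0,0],[-154,17,101,0,0,0,0],[-175,20,101,0,0,0,0],[-179,20,101,0,0,0,0],[-179,20,101,0,0,0,0],[-179,20,70,0,0,0,0],[-179,20,35,0,0,0,0],[-179,20,10,0,0,0,0],[-179,20,-3,0,0,0,0],[-179,20,-7,0,0,0,0],[-179,20,-9,0,0,0,0],[-179,20,-10,0,0,0,0],[-179,20,-10,0,0,0,0],[-179,20,-10,0,0,0,0]],
])

```text
time: 18.55
eef_pos: [464.6, -51.7, 40.7]
eef_rot: [180.0, 0.0, 94.1]
force: [-4.2, 0.3, 8.9]
opening: 28.1
finger_force: 40.7
```

Call:
step_arm([
  [[0,0,0,0,0,0,1],[0,0,0,0,0,0,1],[0,0,0,0,0,0,1],[0,0,0,0,0,0,1],[0,0,0,0,0,0,1],[0,0,30,0,0,0,1],[0,0,75,0,0,0,1],[0,0,115,0,0,0,1],[20,-9,115,0,0,0,1],[55,-24,115,0,0,0,1],[92,-40,115,0,0,0,1],[130,-56,115,0,0,0,1],[165,-72,115,0,0,0,1],[182,-79,115,0,0,0,1],[182,-79,115,0,0,0,1],[182,-79,115,0,0,0,1]],
])

```text
time: 20.15
eef_pos: [645.4, -130.3, 153.7]
eef_rot: [-179.9, -0.0, 94.1]
force: [-0.4, 0.9, -0.8]
opening: 85.4
finger_force: 0.0
```

Run:
```python
from h import *
wlook(['tube_red_mid'])
look('scene',['tube_yellow_mid','tube_green_mid','tube_red_mid'])
```

```text
20.15 [ 645.4 -130.3  153.7] [-179.9   -0.    94.1] 85.4 0.0
tube_red_mid [([643.1, -135.5, 57.8], 0.81)]
scene tube_yellow_mid [([464.0, -52.0, 43.0], 0.82), ([645.0, -132.0, 5.0], 0.66)]
scene tube_green_mid [([470.0, -114.0, 48.0], 0.69)]
scene tube_red_mid [([647.0, -135.0, 55.0], 0.94)]
```

Call:
step_arm([
  [[0,-2,-35,0,0,0,1],[0,-2,-75,0,0,0,1],[0,-2,-97,0,0,0,1],[0,-2,-105,0,0,0,1],[0,-2,-105,0,0,0,1],[0,-2,-105,0,0,0,0],[0,-2,-105,0,0,0,0],[0,-2,-105,0,0,0,0],[0,-2,-105,0,0,0,0],[0,-2,-105,0,0,0,0],[0,-2,-105,0,0,0,0],[0,-2,-105,0,0,0,0],[0,-2,-105,0,0,0,0]],
])

```text
time: 21.75
eef_pos: [646.9, -132.7, 50.7]
eef_rot: [179.9, 0.0, 94.1]
force: [-1.0, 0.7, 5.5]
opening: 27.6
finger_force: 39.2
```

Call:
step_arm([
  [[0,0,20,0,0,0,0],[0,0,60,0,0,0,0],[0,0,97,0,0,0,0],[-17,12,101,0,0,0,0],[-44,33,101,0,0,0,0],[-78,58,101,0,0,0,0],[-112,84,101,0,0,0,0],[-146,109,101,0,0,0,0],[-173,129,101,0,0,0,0],[-188,141,101,0,0,0,0],[-188,141,101,0,0,0,0],[-188,141,101,0,0,0,0],[-188,141,65,0,0,0,0],[-188,141,28,0,0,0,0],[-188,141,4,0,0,0,0],[-188,141,-5,0,0,0,0],[-188,141,-8,0,0,0,0],[-188,141,-10,0,0,0,0],[-188,141,-10,0,0,0,0],[-188,141,-10,0,0,0,0]],
])

```text
time: 23.75
eef_pos: [459.9, 8.3, 40.7]
eef_rot: [179.8, 0.0, 94.1]
force: [-0.0, 0.4, -0.4]
opening: 27.8
finger_force: 39.5
```

Call:
step_arm([
  [[0,0,0,0,0,0,1],[0,0,0,0,0,0,1],[0,0,0,0,0,0,1],[0,0,0,0,0,0,1],[0,0,0,0,0,0,1],[0,0,30,0,0,0,1],[0,0,75,0,0,0,1],[0,0,120,0,0,0,1],[0,30,150,0,0,0,1],[0,70,160,0,0,0,1],[0,110,160,0,0,0,1],[0,150,160,0,0,0,1],[0,180,160,0,0,0,1],[0,200,160,0,0,0,1],[0,200,160,0,0,0,1],[0,200,160,0,0,0,1]],
])

```text
time: 25.35
eef_pos: [457.7, 208.5, 199.1]
eef_rot: [-180.0, 0.0, 94.2]
force: [-0.5, -0.6, 0.2]
opening: 85.4
finger_force: 0.0
```

Run:
```python
from h import *
T=N[:4]
look('top',T); p=look('scene',T)
cv2.imwrite('pics/end.png',p['img'][:,:,::-1]); print(bot.read_state()['time'])
```

```text
top tube_yellow_mid [([466.0, -53.0, 43.0], 0.72)]
top tube_red_mid [([460.0, 15.0, 50.0], 0.59)]
top tube_blue_mid [([472.0, -175.0, 43.0], 0.63), ([466.0, -53.0, 42.0], 0.4)]
top tube_green_mid [([470.0, -113.0, 43.0], 0.75)]
scene tube_yellow_mid [([463.0, -52.0, 47.0], 0.63)]
scene tube_red_mid [([460.0, 11.0, 47.0], 0.76)]
scene tube_blue_mid [([473.0, -170.0, 48.0], 0.68), ([471.0, -111.0, 47.0], 0.4)]
scene tube_green_mid [([468.0, -116.0, 43.0], 0.98)]
25.85
```

View pics/end.png

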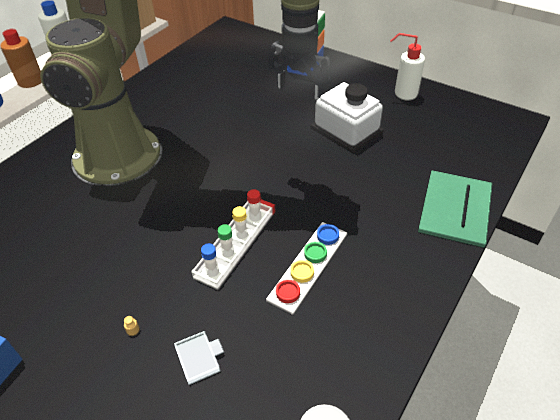

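The scene view shows all four tubes standing in the rack: blue (209,258), green (225,240), yellow (240,222) and red (254,205). I'll zoom in to check that red is upright.

Run:
```python
from h import *
a=cv2.imread('pics/end.png')[175:295,180:290]; b=bot.get_image('top')['img'][200:270,260:400,::-1]
f=lambda i,s:cv2.resize(i,s,interpolation=2)
cv2.imwrite('pics/z.png',np.clip(np.hstack([f(a,(420,458)),cv2.copyMakeBorder(f(b,(370,185)),0,273,0,0,0)])*1.4,0,255).astype(np.uint8))
```

```text
(no output)
```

View pics/z.png

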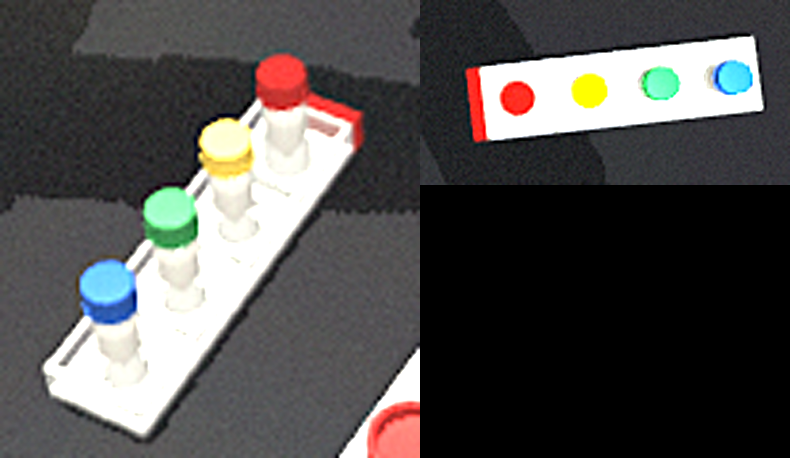

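All four tubes stand upright and centred in their pockets, in the order red, yellow, green, blue from the red end.

```bash
python3 -c "
from station import bot
print(bot.finish_job())"
```

```text
the job is handed in; nothing more can be done
None
```

All four tubes are in the rack in reverse order (red, yellow, green, blue from the red end), upright and released, and the job is handed in at about 26 s of the 88 s allowed; the hand-in gave no verdict, and red showed no floor contact when I let go, so it may have settled a fraction of a millimetre.

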